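# Assemble the drive end of a compressor

### The arm

A 7-joint arm with a two-finger parallel gripper is mounted at the origin on the work surface. World frame = base frame: x ahead of the robot, y to its left, z up, the work surface at z = 0. Lengths are in mm, angles in rad, forces in N, time in s.
With the tool pointing down it reaches from about 400 to 875 mm from the base axis. Payload 6.5 kg.
Tool frame: the origin (TCP) lies at the very end of the fingers, on their centre line; the grasp point (between the pads) lies 19 mm behind it (bot.grip_depth is the distance from the TCP to the grasp point, in mm); z points along the fingers, y is the line along which they close (so a half turn about z gives the same grasp; the last joint's range is limited). The gripper opens to 85 mm and grips with 20 to 120 N. Pads are 22 mm wide; open, the fingers measure 114 mm over their backs; the gripper's body (76 mm by 85 mm) begins 54 mm behind the grasp point. The pads swing forward as they close: fully open they stand 13 mm farther back than shut.
Start: joints at [-1.234, 0.536, -0.004, 1.538, 0.003, 1.067, -0.071], TCP at [254.792, 597.973, 231.29] pointing down, gripper open.
Joint ranges: [-2.7, 2.7], [-0.37, 2.16], [-1.27, 1.26], [0.24, 2.4], [-1.31, 4.45], [0.19, 1.91], [-2.76, 2.76]. Speed limits (rad/s): [2.39, 2.39, 3.14, 3.14, 3.14, 3.14, 3.14].

### API

Orientations are given as a rotation vector (axis times angle).
In Python, from cell import bot gives the robot as it stands.
- The arm moves only by the tool drive_tool, never from a script. Its argument "moves" is a list of rows, each a list of 5 numbers: the shift along the world's x, y, z in m, then the turn about the world's z in rad, then the finger opening in m, from 0 to 0.0854. A call has 1 to 5 rows; each row is the pose to reach, as a shift and turn from the pose commanded when the call began; what a row does not reach only later rows make up. A row lasts 1/10 s, in which the tool goes at most 50 mm and 8.59 degrees, less where a joint would pass 70% of its speed; a pose out of reach is approached as far as the arm can. A call with a gripper value outside its range is refused whole. The fingers move at their own pace and stop on an object; "squeeze" is the grip in N (left out, the last holds). Time passes only in rows, so rows that repeat a pose let the fingers close. It gives the time, the measured TCP pose, the force, the opening and the grip force at its end, in the units of the state.
- bot.get_state(): the state, without advancing time (a new reading comes with each control period).
- bot.camera(name): name is "scene" or "top" or "wrist"; returns (picture, depth): 384x512x3 uint8, red, green, blue; 384x512 float32, mm along the optical axis (not along the pixel's ray), 0 where there is no reading.
- bot.get_calibration(name): a dict with "K" (3x3 intrinsics, pixels), "D" ([k1, k2, p1, p2, k3] as OpenCV has them; the pictures are not rectified), "rvec" (rotation vector, rad) and "tvec" (3), from world to camera coordinates, as OpenCV has them; the wrist camera has in their place "mount" (4x4, takes a point from camera to tool coordinates, whose origin is the TCP and whose axes are the flange's). Camera axes: x right, y down, z forward; pixel columns grow to the right and rows downward; lengths in mm; the calibration is good to about 2 mm. A picture is of the moment at which its call begins: read the wrist's pose just before it. get_calibration takes no time and is no camera call.
- bot.job_done(): hands the job in; it is judged then, once.
Trained networks look in the newest picture that a camera, given by its name, has taken for a name from the list of things; names that differ only in an ending like _2 or _b are one class to them, and where a whole thing is asked for, a point or a joint stands for the part that bears it (a point fixed in the world has none). Each returns a list of dicts, best first, with "p" (0 to 1); they miss things now and then, are a little off and sometimes report something else, mostly with a low value. They report only what shows in the picture. A call takes as long as a camera call. They do not tell look-alikes from the thing itself.
- bot.cut_out(camera, name): "mask" (384x512 bool, what is visible of it) and "centre" ([column, row] in pixels, amid what is visible of it).
- bot.pinpoint(camera, name): "centre" ([column, row] in pixels: a listed point, or the origin of a listed thing).
The state is a dict: "t": time; "joint_positions": joint angles; "joint_vel": joint speeds; "joint_torque": joint torques, N m; "ee_pos": TCP position; "ee_rot": TCP orientation; "contact_force": force on the tool from outside, world axes, zero at the start; "ft_torque": the same for the moment, N m; "finger_gap": finger opening in mm; "gripper_force": force on a finger pad.
Only numpy, scipy, OpenCV 4.12 (cv2) and the standard library are available. Lean on these libraries where they do the work, as an engineer would, in place of code of your own. Each camera call takes 0.05 s, during which the arm holds its last target. There are 200 camera calls.

### The job

Take the red protective cap off the compressor's shaft and leave it in the orange tray. Then build up the drive end on the shaft in this order, each part fully down on the one before and released: the steel bearing over the neck, the black belt pulley over the bearing with its steel collar up, the brass spacer ring, and last the green clutch plate with its hub up. Do not knock the yellow grease tin out of its place.

Things in the scene. Friction and masses are not known exactly. Their poses are not given: they have to be found in the camera images.
- compressor: Front half of a compressor, fixed nose up: dark plate 128 mm across, aluminium housing 112 mm across, its flat top (shoulder) 50 mm above the bench. In the centre an aluminium neck 33 mm across, top at 66 mm, chamfered; on it a steel shaft 16 mm across, tip at 114 mm, tapering to 8 mm over the last 9 mm. Origin on the shaft axis at bench level; z up.
- tray: Empty orange plastic tray fixed to the bench, 110 mm (its x) by 140 mm (its y), 30 mm high, walls 4 mm, floor 4 mm. Origin at the centre of its underside; z up. The red cap goes in here.
- cap: Red plastic cap, a tube 30 mm across, 54 mm tall, closed on top, bore 20 mm. At the start slipped loosely over the shaft, standing on the neck (underside 66 mm, top 120 mm above the bench); lifted 50 mm it clears the shaft. 30 g. Origin at the centre of its open underside; z towards its closed top.
- bearing: Steel ring with a blue seal band on top, 56 mm outside, 36 mm bore, 20 mm high, flat on the bench, right way up. 0.2 kg. Origin at the centre of its underside; z up. Goes over the neck onto the shoulder: underside then 50 mm above the bench.
- pulley: Black belt pulley, right way up on the bench: rim 104 mm outside, 80 mm inside, 24 mm high; dark steel web from 16 to 24 mm above the underside; in the middle a steel collar 50 mm across from 24 to 38 mm, to grip. Bore 20 mm through. 0.6 kg. Origin at the centre of the rim's underside; z up. Seated, the web rests on the bearing and the underside is 54 mm above the bench.
- spacer: Brass ring 38 mm outside, 20 mm bore, 12 mm high, flat on the bench. 60 g. Origin at the centre of its underside; z up. Seated on the pulley's collar, its underside is 92 mm above the bench.
- hub_plate: Clutch plate, right way up on the bench: green disc 88 mm across, 6 mm thick, three brass rivets, in the middle a steel hub 36 mm across from 6 to 24 mm above the underside, to grip. Bore 20 mm through. 0.25 kg. Origin at the centre of its underside; z up. Seated on the spacer, its underside is 104 mm above the bench.
- grease_tin: Yellow grease tin, 60 mm across, 45 mm high, loose among the parts; not to be knocked away. Origin at the centre of its underside; z up.
Things that resemble listed ones, but are neither listed nor needed, are in the scene too. Leave any pink or turquoise look-alike of the compressor alone.

How it is judged:
By the outcome, as a careful person would: the job done as asked, in the order asked, and still so for the second after the job is handed in, with the robot touching nothing.
It also fails if it takes over 122 s, if anything falls off the work surface, if the arm or the gripper's body presses on something with over 40 N, if the wrist force passes 120 N, or if a joint passes its speed limit or range.

## Working session

There is one attempt and no reset: what is moved stays moved. The work goes in short steps, Python scripts to look and compute and a tool call to move; the robot and the scene stay as the last step left them, time stands still between calls to the robot, and variables do not carry over. Pictures are saved under pics/ and viewed, at most 14 in all, crops included, and the job is handed in when it is done.

Besides the shell and the picture viewer there is one more tool, called after "Emit:" as name([rows], argument=value, ...), one row to a line, values as JSON. drive_tool: Moves the arm, as the interface text tells. Its arguments: {"type":"object","properties":{"moves":{"type":"array","items":{"type":"array","items":{"type":"number"}}},"squeeze":{"type":"number"}},"required":["moves"]}

```bash
mkdir -p pics; ls; cat > h.py <<'E'
import numpy as np, cv2
from cell import bot
def cam(n):
    s=bot.get_state(); p,d=bot.camera(n); c=bot.get_calibration(n); K=np.array(c["K"],float); D=np.array(c["D"],float)
    if n=="wrist":
        R=cv2.Rodrigues(np.array(s["ee_rot"],float))[0]; T=np.eye(4);T[:3,:3]=R;T[:3,3]=s["ee_pos"]
        M=T@np.array(c["mount"])
    else:
        R=cv2.Rodrigues(np.array(c["rvec"],float))[0]; M=np.eye(4); M[:3,:3]=R.T; M[:3,3]=-R.T@np.array(c["tvec"],float).ravel()
    return p,d,K,D,M
def ray(v,uv):
    p,d,K,D,M=v
    q=cv2.undistortPoints(np.array([[uv]],float),K,D)[0,0]
    return M[:3,3],M[:3,:3]@np.array([q[0],q[1],1.])
def at_z(v,uv,z):
    o,r=ray(v,uv); return o+r*(z-o[2])/r[2]
def cloud(v,mask=None):
    p,d,K,D,M=v
    m=d>0
    if mask is not None: m&=mask
    r,c=np.nonzero(m); q=cv2.undistortPoints(np.stack([c,r],1).astype(float)[:,None],K,D)[:,0]
    z=d[r,c]; X=np.c_[q*z[:,None],z]
    return X@M[:3,:3].T+M[:3,3], np.c_[c,r]
def tri(v1,a,v2,b):
    o1,r1=ray(v1,a);o2,r2=ray(v2,b)
    A=np.c_[r1,-r2]; t=np.linalg.lstsq(A,o2-o1,rcond=None)[0]
    P,Q=o1+r1*t[0],o2+r2*t[1]; return (P+Q)/2,np.linalg.norm(P-Q)
def save(p,f): cv2.imwrite(f,p[:,:,::-1])
E
python3 - <<'E'
from h import *
V={}
for n in("top","scene"):
    V[n]=cam(n); save(V[n][0],f"pics/{n}0.png"); print(n,V[n][4][:3].round(2).tolist())
    for k in "compressor tray cap bearing pulley spacer hub_plate grease_tin".split():
        for r in bot.cut_out(n,k)[:4]:
            P,_=cloud(V[n],r["mask"])
            if len(P)<10: continue
            hi=np.percentile(P[:,2],95); t=P[P[:,2]>hi-4]
            print(k,round(r["p"],2),np.round(r["centre"]),"zmax",hi.round(),"topmid",((t.min(0)+t.max(0))/2)[:2].round(),"ext",np.ptp(P,0).round())
print(bot.get_state()["t"])
E
```

```text
pics
top [[-0.01, -0.99, 0.17, 247.07], [-1.0, 0.0, -0.03, -21.73], [0.03, -0.17, -0.99, 1278.91]]
compressor 0.94 [377. 125.] zmax 61.0 topmid [ 693. -480.] ext [134. 144. 121.]
compressor 0.88 [326. 274.] zmax 55.0 topmid [ 191. -308.] ext [131. 121. 117.]
compressor 0.87 [380. 235.] zmax 61.0 topmid [ 318. -485.] ext [125. 118. 110.]
compressor 0.77 [281. 148.] zmax 54.0 topmid [ 629. -159.] ext [139. 122. 126.]
tray 0.66 [184. 139.] zmax 29.0 topmid [649. 163.] ext [135. 158.  41.]
bearing 0.65 [240. 191.] zmax 24.0 topmid [446. -16.] ext [51. 51. 24.]
pulley 0.92 [350. 180.] zmax 39.0 topmid [ 509. -387.] ext [103. 101.  50.]
spacer 0.53 [126. 175.] zmax 23.0 topmid [528. 369.] ext [85. 82. 31.]
hub_plate 0.93 [125. 174.] zmax 23.0 topmid [528. 369.] ext [93. 89. 36.]
grease_tin 0.58 [325. 218.] zmax 49.0 topmid [ 374. -291.] ext [53. 54. 48.]
scene [[-0.56, 0.67, -0.49, 1022.1], [0.83, 0.45, -0.33, 359.5], [0.01, -0.59, -0.81, 1030.29]]
compressor 0.98 [165. 115.] zmax 69.0 topmid [ 323. -482.] ext [150. 168. 120.]
compressor 0.94 [184. 230.] zmax 54.0 topmid [ 630. -155.] ext [148. 118.  72.]
compressor 0.74 [226. 118.] zmax 72.0 topmid [ 197. -299.] ext [164. 151. 124.]
compressor 0.56 [ 89. 188.] zmax 65.0 topmid [ 683. -475.] ext [144. 172. 118.]
tray 0.68 [274. 294.] zmax 30.0 topmid [650. 167.] ext [132. 158.  38.]
cap 0.79 [175. 213.] zmax 122.0 topmid [ 629. -156.] ext [51. 36. 75.]
cap 0.56 [199. 148.] zmax 48.0 topmid [ 376. -289.] ext [63. 61. 52.]
bearing 0.82 [261. 209.] zmax 23.0 topmid [449. -14.] ext [54. 58. 30.]
pulley 0.75 [147. 166.] zmax 39.0 topmid [ 509. -386.] ext [109. 105.  46.]
spacer 0.64 [357. 242.] zmax 14.0 topmid [381. 267.] ext [37. 36. 19.]
hub_plate 0.95 [366. 306.] zmax 24.0 topmid [531. 373.] ext [88. 87. 30.]
grease_tin 0.72 [198. 153.] zmax 48.0 topmid [ 375. -289.] ext [63. 61. 50.]
0.9
```

View pics/top0.png

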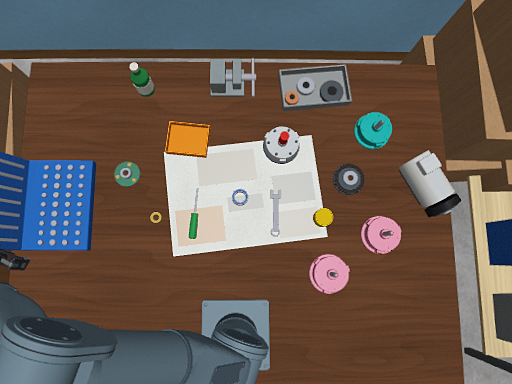

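View pics/scene0.png

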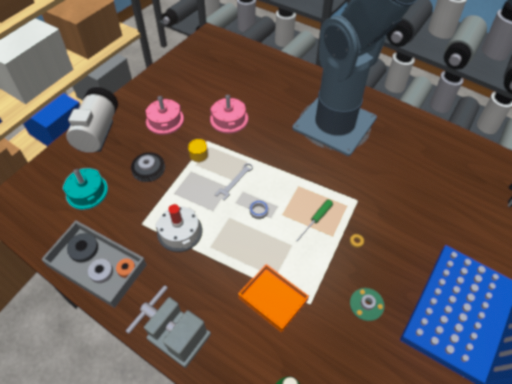

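The top view shows the real aluminium compressor with its red cap at about (282,143), and pink and turquoise look-alikes to the right. The tray is at (187,139), bearing (240,197), pulley (349,179), spacer (155,217), hub plate (126,173) and tin (323,217). The grey tray at the back holds decoys. The scene view agrees on all of these.

```bash
python3 - <<'E'
from h import *
s=bot.get_state(); print(s["ee_pos"],cv2.Rodrigues(np.array(s["ee_rot"]))[0].round(2).tolist(),s["finger_gap"]); c=bot.get_calibration("wrist"); print(np.round(c["mount"],2).tolist(),np.round(c["K"]).tolist())
E
```

```text
[254.78734793 597.99685224 231.29982756] [[-0.92, 0.39, 0.0], [0.39, 0.92, 0.0], [-0.0, 0.0, -1.0]] 85.30041976658656
[[-0.0, -0.96, -0.27, 68.69], [1.0, -0.0, -0.0, 0.13], [0.0, -0.27, 0.96, -143.44], [0.0, 0.0, 0.0, 1.0]] [[326.0, 0.0, 255.0], [0.0, 326.0, 192.0], [0.0, 0.0, 1.0]]
```

Emit:
drive_tool([
  [0.045,-0.02,0.02,0,0.0854],
  [0.09,-0.04,0.04,0,0.0854],
  [0.135,-0.06,0.06,0,0.0854],
  [0.16,-0.09,0.07,0,0.0854],
  [0.18,-0.13,0.07,0,0.0854],
])

```text
t: 1.4
ee_pos: [438.4, 467.4, 303.4]
ee_rot: [0.63, 3.075, 0.006]
contact_force: [0.8, -0.4, -0.8]
finger_gap: 85.5
gripper_force: 0.0
```

Emit:
drive_tool([
  [0.015,-0.045,0,0,0.0854],
  [0.03,-0.09,0,0,0.0854],
  [0.045,-0.135,0,0,0.0854],
  [0.06,-0.18,0,0,0.0854],
  [0.075,-0.225,0,0,0.0854],
])

```text
t: 1.9
ee_pos: [510.2, 241.1, 301.6]
ee_rot: [0.628, 3.078, 0.001]
contact_force: [1.4, 0.4, -0.4]
finger_gap: 85.3
gripper_force: 0.0
```

Emit:
drive_tool([
  [0.015,-0.045,0,0,0.0854],
  [0.03,-0.09,0,0,0.0854],
  [0.045,-0.135,0,0,0.0854],
  [0.06,-0.18,0,0,0.0854],
  [0.075,-0.225,0,0,0.0854],
])

```text
t: 2.4
ee_pos: [585.2, 16.1, 301.6]
ee_rot: [0.628, 3.078, 0.001]
contact_force: [1.0, 0.2, -0.8]
finger_gap: 85.4
gripper_force: 0.0
```

Emit:
drive_tool([
  [0.015,-0.045,0,0,0.0854],
  [0.03,-0.09,0,0,0.0854],
  [0.045,-0.135,-0.02,0,0.0854],
  [0.045,-0.17,-0.05,0,0.0854],
  [0.045,-0.17,-0.05,0,0.0854],
])

```text
t: 2.9
ee_pos: [626.1, -159.3, 247.1]
ee_rot: [-0.641, -3.069, 0.007]
contact_force: [0.0, 0.3, 0.6]
finger_gap: 85.5
gripper_force: 0.0
```

```bash
cat > look.py <<'E'
import sys
from h import *
# usage: look.py tag name[:zorigin]...
tag=sys.argv[1]; v=cam("wrist"); save(v[0],f"pics/{tag}.png"); s=bot.get_state()
np.savez(f"{tag}.npz",K=v[2],D=v[3],M=v[4])
R=cv2.Rodrigues(np.array(s["ee_rot"]))[0]
print("t",round(s["t"],2),"tcp",np.round(s["ee_pos"],1),"yaxis",R[:2,1].round(3),"F",np.round(s["contact_force"],1),"gap",round(s["finger_gap"],1))
for a in sys.argv[2:]:
    n,z=a.split(":"); z=float(z)
    for r in bot.pinpoint("wrist",n)[:2]: print(n,"pin",round(r["p"],2),np.round(r["centre"],1),"at z",z,at_z(v,r["centre"],z).round(1))
    for r in bot.cut_out("wrist",n)[:2]:
        P,q=cloud(v,r["mask"])
        if len(P)<20: continue
        hi=np.percentile(P[:,2],90); m=P[:,2]>hi-4; t=P[m]
        (c,rad)=cv2.minEnclosingCircle(t[:,:2].astype(np.float32))
        lo,up=np.percentile(t,1,axis=0),np.percentile(t,99,axis=0)
        print(n,"cut",round(r["p"],2),"top z",np.median(t[:,2]).round(1),"circ",np.round(c,1),round(rad,1),"box mid",((lo+up)/2)[:2].round(1),(up-lo)[:2].round(1))
E
python3 look.py comp1 cap:66 compressor:0
```

```text
t 2.95 tcp [ 627.7 -155.5  248.9] yaxis [0.397 0.918] F [-0.   0.5  0.2] gap 85.7
cap pin 0.64 [258.4 169.9] at z 66.0 [ 623.8 -156.    66. ]
cap cut 0.85 top z 120.8 circ [ 627.3 -157.6] 15.1 box mid [ 627.3 -157.6] [28.4 27.9]
compressor pin 0.9 [261.9 164.8] at z 0.0 [ 631.8 -154.6    0. ]
compressor pin 0.9 [ 63.8 288.9] at z 0.0 [ 681.8 -480.6    0. ]
compressor cut 0.95 top z 50.9 circ [ 622.5 -364.9] 165.5 box mid [ 634.5 -370.5] [ 91.4 305.5]
compressor cut 0.87 top z 50.9 circ [ 627.3 -157.5] 55.9 box mid [ 626.7 -157.2] [104.4 104.1]
```

Emit:
drive_tool([
  [0,-0.002,-0.05,0,0.06],
  [0,-0.002,-0.1,0,0.06],
  [0,-0.002,-0.14,0,0.06],
  [0,-0.002,-0.163,0,0.06],
  [0,-0.002,-0.163,0,0.06],
])

```text
t: 3.65
ee_pos: [628.0, -151.5, 85.5]
ee_rot: [-0.624, -3.074, -0.001]
contact_force: [-0.5, 0.1, 0.7]
finger_gap: 59.7
gripper_force: 0.0
```

Emit:
drive_tool([
  [0,0,0,0,0.02],
  [0,0,0,0,0.02],
  [0,0,0,0,0.02],
  [0,0,0,0,0.02],
  [0,0,0,0,0.02],
], squeeze=30)

```text
t: 4.15
ee_pos: [630.8, -157.0, 91.3]
ee_rot: [0.63, 3.074, -0.004]
contact_force: [-3.3, -4.2, 4.6]
finger_gap: 29.4
gripper_force: 30.0
```

Emit:
drive_tool([
  [0,0,0.03,0,0.02],
  [0,0,0.06,0,0.02],
  [0,0,0.09,0,0.02],
  [0,0,0.12,0,0.02],
  [0,0,0.12,0,0.02],
])

```text
t: 4.65
ee_pos: [633.6, -154.8, 215.4]
ee_rot: [0.626, 3.067, 0.001]
contact_force: [0.9, -0.4, 0.4]
finger_gap: 29.7
gripper_force: 30.8
```

```bash
python3 - <<'E'
from h import *
for i in range(4):
    v=cam("wrist"); s=bot.get_state(); print(s["t"],np.round(s["ee_pos"],2),np.round(s["joint_positions"],4),s["finger_gap"])
save(v[0],"pics/lift.png")
P,_=cloud(v); print("max z", P[:,2].max())
E
python3 look.py comp2 compressor:0
```

```text
4.7 [ 632.23 -154.33  212.78] [-0.0083  0.561   0.2607  1.5729 -0.1624  1.021   1.4664] 29.704451923437365
4.75 [ 630.97 -153.9   210.73] [-0.0082  0.5629  0.2601  1.575  -0.1625  1.0206  1.4665] 29.503742370690055
4.8 [ 630.04 -153.72  209.2 ] [-0.0081  0.5645  0.2598  1.5763 -0.1625  1.0205  1.4665] 29.56389935944964
4.85 [ 629.56 -153.64  208.31] [-0.0079  0.5655  0.2596  1.577  -0.1625  1.0205  1.4665] 29.785524423835255
max z 308.396364933256
t 4.9 tcp [ 629.3 -153.6  207.8] yaxis [0.392 0.92 ] F [-0.6  0.1 -1.1] gap 29.7
compressor pin 0.91 [256.1 170.2] at z 0.0 [ 633.  -154.1    0. ]
compressor pin 0.75 [ 37.3 300.1] at z 0.0 [ 678.5 -482.6    0. ]
compressor cut 0.8 top z 55.5 circ [ 649.9 -356.9] 169.2 box mid [ 646. -349.] [100.5 297.2]
compressor cut 0.59 top z 50.9 circ [ 627.3 -157.7] 56.0 box mid [ 624.1 -157.4] [ 98.8 104.1]
```

View pics/lift.png

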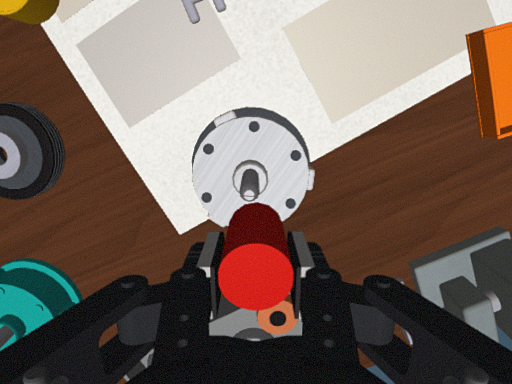

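The picture shows the cap gripped at (255,277), clear of the bare shaft at (250,180).

Emit:
drive_tool([
  [0.003,0.048,0,0,0.02],
  [0.006,0.096,0,0,0.02],
  [0.009,0.144,0,0,0.02],
  [0.012,0.192,0,0,0.02],
  [0.015,0.24,0,0,0.02],
])

```text
t: 5.5
ee_pos: [644.4, 87.8, 207.6]
ee_rot: [-0.628, -3.077, 0.001]
contact_force: [-0.1, -0.2, -0.1]
finger_gap: 29.5
gripper_force: 30.8
```

Emit:
drive_tool([
  [0.004,0.045,0,0,0.02],
  [0.004,0.079,-0.02,0,0.02],
  [0.004,0.079,-0.06,0,0.02],
  [0.004,0.079,-0.1,0,0.02],
  [0.004,0.079,-0.14,0,0.02],
])

```text
t: 6.0
ee_pos: [648.4, 165.3, 66.3]
ee_rot: [-0.627, -3.078, 0.001]
contact_force: [0.7, 0.1, 0.2]
finger_gap: 29.7
gripper_force: 30.8
```

Emit:
drive_tool([
  [0,0,-0.02,0,0.02],
  [0,0,-0.037,0,0.02],
  [0,0,-0.037,0,0.02],
  [0,0,-0.037,0,0.02],
  [0,0,-0.037,0,0.02],
])

```text
t: 6.5
ee_pos: [649.4, 165.1, 32.0]
ee_rot: [0.628, 3.077, 0.001]
contact_force: [0.5, -0.6, -0.6]
finger_gap: 29.3
gripper_force: 32.9
```

Emit:
drive_tool([
  [0,0,-0.002,0,0.05],
  [0,0,-0.002,0,0.05],
  [0,0,-0.002,0,0.05],
  [0,0,0.03,0,0.05],
  [0,0,0.07,0,0.05],
])

```text
t: 7.0
ee_pos: [647.1, 164.6, 100.3]
ee_rot: [-0.628, -3.074, 0.003]
contact_force: [1.2, 0.5, 0.6]
finger_gap: 50.1
gripper_force: 0.0
```

Emit:
drive_tool([
  [0,0,0.05,0,0.0854],
  [-0.03,-0.03,0.08,0,0.0854],
  [-0.065,-0.06,0.1,0,0.0854],
  [-0.1,-0.09,0.1,0,0.0854],
  [-0.135,-0.12,0.1,0,0.0854],
])

```text
t: 7.5
ee_pos: [512.8, 43.7, 202.4]
ee_rot: [0.628, 3.076, 0.001]
contact_force: [0.1, -1.0, -0.5]
finger_gap: 85.5
gripper_force: 0.0
```

Emit:
drive_tool([
  [-0.035,-0.03,0,0,0.0854],
  [-0.067,-0.06,0,0,0.0854],
  [-0.067,-0.06,0,0,0.0854],
  [-0.067,-0.06,0,0,0.0854],
  [-0.067,-0.06,0,0,0.0854],
])

```text
t: 8.0
ee_pos: [448.0, -14.1, 201.7]
ee_rot: [0.626, 3.077, 0.001]
contact_force: [0.9, -0.4, 0.2]
finger_gap: 85.5
gripper_force: 0.0
```

```bash
python3 look.py bear1 bearing:0; python3 - <<'E'
from h import *
v=cam("scene"); 
for r in bot.cut_out("scene","cap")[:2]:
    P,_=cloud(v,r["mask"]); print("cap",r["p"],np.median(P,0).round(),P.min(0).round(),P.max(0).round())
E
```

```text
t 8.05 tcp [448.  -14.  201.5] yaxis [0.39  0.921] F [-0.3  0.5  0.7] gap 84.9
bearing pin 0.87 [253.7 164.2] at z 0.0 [443.5 -13.9   0. ]
bearing pin 0.26 [ 12.7 202.4] at z 0.0 [ 373.8 -289.    -0. ]
bearing cut 0.6 top z 21.1 circ [445.6 -13.4] 27.8 box mid [445.4 -13.7] [52.2 52.2]
cap 0.62 [655. 169.  55.] [621. 140.   2.] [664. 181.  63.]
```

Emit:
drive_tool([
  [-0.002,0.0005,-0.05,0,0.0854],
  [-0.002,0.0005,-0.1,0,0.0854],
  [-0.002,0.0005,-0.15,0,0.0854],
  [-0.002,0.0005,-0.18,0,0.0854],
  [-0.002,0.0005,-0.18,0,0.0854],
])

```text
t: 8.75
ee_pos: [441.9, -14.4, 18.0]
ee_rot: [-0.626, -3.071, 0.003]
contact_force: [0.5, 0.3, -0.0]
finger_gap: 85.1
gripper_force: 0.0
```

Emit:
drive_tool([
  [0,0,-0.01,0,0.0854],
  [0,0,-0.017,0,0.0854],
  [0,0,-0.017,0,0.0854],
  [0,0,-0.017,0,0.04],
  [0,0,-0.017,0,0.04],
], squeeze=50)

```text
t: 9.25
ee_pos: [445.5, -14.5, 5.1]
ee_rot: [0.628, 3.077, 0.001]
contact_force: [0.3, 0.4, -0.5]
finger_gap: 58.7
gripper_force: 0.0
```

Emit:
drive_tool([
  [0,0,0,0,0.04],
  [0,0,0,0,0.04],
  [0,0,0,0,0.04],
  [0,0,0.02,0,0.04],
  [0,0,0.04,0,0.04],
])

```text
t: 9.75
ee_pos: [444.2, -14.6, 44.8]
ee_rot: [-0.628, -3.077, 0.0]
contact_force: [1.0, 0.2, -2.4]
finger_gap: 53.3
gripper_force: 55.4
```

Emit:
drive_tool([
  [0,0,0.03,0,0.04],
  [0,0,0.07,0,0.04],
  [0,0,0.11,0,0.04],
  [0,0,0.136,0,0.04],
  [0,0,0.136,0,0.04],
])

```text
t: 10.25
ee_pos: [447.0, -14.4, 183.6]
ee_rot: [0.627, 3.072, 0.004]
contact_force: [0.9, -0.4, -2.1]
finger_gap: 53.0
gripper_force: 55.5
```

```bash
python3 look.py bear2 bearing:180; python3 - <<'E'
from h import *
v=cam("wrist"); s=bot.get_state(); save(v[0][200:,100:412],"pics/bear2c.png")
R=cv2.Rodrigues(np.array(s["ee_rot"]))[0]
for r in bot.cut_out("wrist","bearing")[:1]:
    P,_=cloud(v,r["mask"]); T=(P-s["ee_pos"])@R
    print(len(T), T.min(0).round(1),T.max(0).round(1))
    m=np.abs(T[:,2]-np.median(T[:,2]))<6; T=T[m]
    A=np.c_[T[:,:2],np.ones(len(T))]; print("plane",np.linalg.lstsq(A,T[:,2],rcond=None)[0].round(3)); print(cv2.minEnclosingCircle(T[:,:2].astype(np.float32)))
E
```

```text
t 10.3 tcp [445.7 -14.3 181.6] yaxis [0.392 0.92 ] F [ 0.3  0.4 -2.8] gap 52.9
bearing cut 0.78 top z 199.2 circ [446.8 -14.7] 28.2 box mid [446.3 -14.1] [52.1 51.6]
9058 [-172.6  -39.2  -18.9] [ 27.8  64.8 178.6]
plane [-1.0000e-03  0.0000e+00 -1.5517e+01]
((-0.2071118950843811, 0.47660329937934875), 28.040536880493164)
```

View pics/bear2c.png

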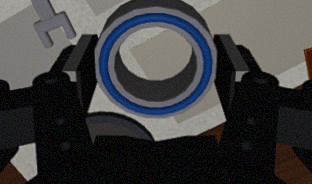

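The bearing is held level and centred between the pads, with its ring centre at crop (157,58).

Emit:
drive_tool([
  [0.035,-0.03,0,0,0.04],
  [0.07,-0.06,0,0,0.04],
  [0.105,-0.09,0,0,0.04],
  [0.14,-0.12,0,0,0.04],
  [0.17,-0.138,0,0,0.04],
])

```text
t: 11.0
ee_pos: [615.1, -155.7, 178.3]
ee_rot: [-0.632, -3.075, 0.003]
contact_force: [0.1, 0.5, -2.0]
finger_gap: 53.1
gripper_force: 55.5
```

Emit:
drive_tool([
  [0.012,-0.005,0,0,0.04],
  [0.012,-0.005,0,0,0.04],
  [0.012,-0.005,0,0,0.04],
  [0.012,-0.005,0,0,0.04],
  [0.012,-0.005,-0.02,0,0.04],
])

```text
t: 11.5
ee_pos: [628.0, -157.4, 162.5]
ee_rot: [0.627, 3.074, 0.001]
contact_force: [1.2, 0.5, -2.0]
finger_gap: 53.1
gripper_force: 55.5
```

```bash
python3 look.py bear3 bearing:180 compressor:0
```

```text
t 11.55 tcp [ 625.  -156.3  157.6] yaxis [0.391 0.92 ] F [-2.4  1.5 -4.7] gap 53.0
bearing cut 0.67 top z 177.9 circ [ 628.  -157.4] 28.0 box mid [ 627.5 -157.1] [52.5 52.2]
bearing cut 0.51 top z 10.6 circ [608.9  98.2] 23.5 box mid [608.2  99. ] [44.8  6.6]
compressor pin 0.94 [ 19.5 323.9] at z 0.0 [ 682.6 -482.1    0. ]
compressor pin 0.84 [257.4 175.3] at z 0.0 [ 628.6 -155.2    0. ]
compressor cut 0.96 top z 50.5 circ [ 661.3 -443.5] 15.8 box mid [ 658.8 -442.2] [23.  25.2]
compressor cut 0.84 top z 50.9 circ [ 627.4 -157.7] 56.0 box mid [ 626.4 -157.3] [104.3 104.7]
```

View pics/bear3.png

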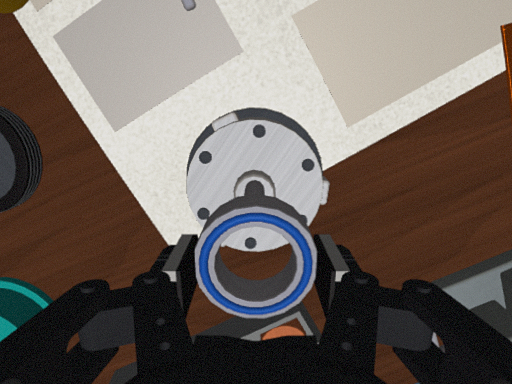

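Shaft at (254,185) sits behind the held bearing at (256,262); their measured centres agree within about 0.6 mm.

Emit:
drive_tool([
  [0,0,-0.025,0,0.04],
  [0,0,-0.05,0,0.04],
  [0,0,-0.07,0,0.04],
  [0,0,-0.08,0,0.04],
  [0,0,-0.08,0,0.04],
])

```text
t: 12.25
ee_pos: [626.2, -157.3, 79.6]
ee_rot: [-0.628, -3.077, -0.0]
contact_force: [0.1, -0.4, -2.1]
finger_gap: 53.1
gripper_force: 55.4
```

Emit:
drive_tool([
  [0,0,0,0,0.04],
  [0,0,-0.004,0,0.04],
  [0,0,-0.008,0,0.04],
  [0,0,-0.012,0,0.04],
  [0,0,-0.015,0,0.04],
])

```text
t: 12.75
ee_pos: [626.7, -157.5, 65.0]
ee_rot: [-0.628, -3.078, -0.0]
contact_force: [0.6, 0.1, -2.8]
finger_gap: 53.2
gripper_force: 55.5
```

Already past the neck top without contact; continue down.

Emit:
drive_tool([
  [0,0,-0.003,0,0.04],
  [0,0,-0.006,0,0.04],
  [0,0,-0.009,0,0.04],
  [0,0,-0.0105,0,0.04],
  [0,0,-0.0105,0,0.04],
])

```text
t: 13.25
ee_pos: [626.8, -157.5, 55.6]
ee_rot: [-0.628, -3.078, -0.0]
contact_force: [-2.3, 1.7, 5.9]
finger_gap: 52.9
gripper_force: 56.3
```

Emit:
drive_tool([
  [0,0,0,0,0.0854],
  [0,0,0,0,0.0854],
  [0,0,0.001,0,0.0854],
  [0,0,0.04,0,0.0854],
  [0,0,0.08,0,0.0854],
])

```text
t: 13.75
ee_pos: [625.7, -157.3, 134.5]
ee_rot: [-0.628, -3.075, 0.0]
contact_force: [1.4, -0.4, 0.8]
finger_gap: 85.4
gripper_force: 0.0
```

Emit:
drive_tool([
  [0,0,0.05,0,0.0854],
  [0,0,0.1,0,0.0854],
  [0,-0.01,0.12,0,0.0854],
  [-0.01,-0.04,0.12,0,0.0854],
  [-0.01,-0.04,0.12,0,0.0854],
])

```text
t: 14.25
ee_pos: [615.2, -203.2, 256.2]
ee_rot: [0.637, 3.074, -0.006]
contact_force: [0.3, -1.5, -0.4]
finger_gap: 85.4
gripper_force: 0.0
```

```bash
python3 look.py seat1 bearing:50
```

```text
t 14.3 tcp [ 615.8 -200.5  255.3] yaxis [0.396 0.918] F [-0.5  0.6 -0.1] gap 85.5
bearing pin 0.66 [298.2 160.9] at z 50.0 [ 627.3 -158.3   50. ]
bearing cut 0.58 top z 71.1 circ [ 626.8 -157.5] 27.7 box mid [ 626.7 -157.8] [52.5 52.1]
```

Emit:
drive_tool([
  [-0.022,-0.038,0,0,0.0854],
  [-0.044,-0.076,0,0,0.0854],
  [-0.066,-0.114,0,0,0.0854],
  [-0.088,-0.152,0,0,0.0854],
  [-0.108,-0.188,0,0,0.0854],
])

```text
t: 14.9
ee_pos: [508.3, -385.8, 254.3]
ee_rot: [-0.626, -3.078, -0.001]
contact_force: [0.6, 0.3, -0.4]
finger_gap: 85.3
gripper_force: 0.0
```

Emit:
drive_tool([
  [0,0,-0.03,0,0.0854],
  [0,0,-0.06,0,0.0854],
  [0,0,-0.06,0,0.0854],
  [0,0,-0.06,0,0.0854],
])

```text
t: 15.3
ee_pos: [509.4, -384.5, 194.7]
ee_rot: [-0.626, -3.078, -0.001]
contact_force: [0.7, 0.3, 1.0]
finger_gap: 85.0
gripper_force: 0.0
```

```bash
python3 look.py pul1 pulley:0
```

```text
t 15.35 tcp [ 509.9 -385.2  195.8] yaxis [0.391 0.92 ] F [ 0.4 -0.2  0.6] gap 85.6
pulley pin 0.6 [250.  170.4] at z 0.0 [ 507.8 -389.8    0. ]
pulley cut 0.86 top z 38.7 circ [ 507.4 -387.8] 24.9 box mid [ 507.1 -387.6] [46.7 46.3]
```

View pics/pul1.png

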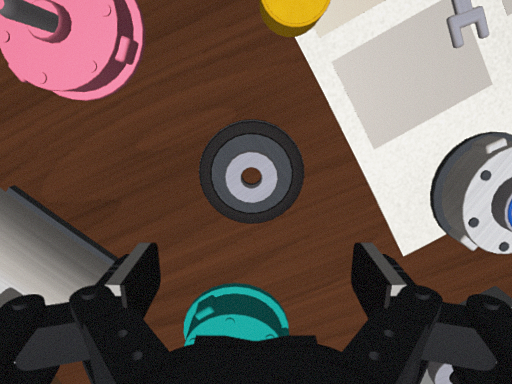

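The pulley, right way up, is at (251,172) with the light collar in the centre; the tin is at (295,10), clear of the fingers.

Emit:
drive_tool([
  [-0.002,-0.002,-0.05,0,0.0854],
  [-0.002,-0.002,-0.1,0,0.0854],
  [-0.002,-0.002,-0.14,0,0.0854],
  [-0.002,-0.002,-0.16,0,0.07],
  [-0.002,-0.002,-0.16,0,0.07],
])

```text
t: 15.95
ee_pos: [505.8, -386.2, 32.8]
ee_rot: [-0.627, -3.075, -0.003]
contact_force: [-0.4, 0.4, -1.2]
finger_gap: 69.6
gripper_force: 0.0
```

Emit:
drive_tool([
  [0,0,-0.003,0,0.065],
  [0,0,-0.006,0,0.065],
  [0,0,-0.009,0,0.06],
  [0,0,-0.011,0,0.06],
  [0,0,-0.011,0,0.06],
], squeeze=90)

```text
t: 16.45
ee_pos: [506.9, -387.5, 24.0]
ee_rot: [0.628, 3.078, -0.0]
contact_force: [-0.0, -0.1, -0.4]
finger_gap: 59.9
gripper_force: 0.0
```

Emit:
drive_tool([
  [0,0,0,0,0.04],
  [0,0,0,0,0.04],
  [0,0,0,0,0.04],
  [0,0,0,0,0.04],
])

```text
t: 16.85
ee_pos: [506.9, -387.8, 24.7]
ee_rot: [0.628, 3.078, -0.0]
contact_force: [-1.6, 0.0, 5.8]
finger_gap: 45.9
gripper_force: 92.5
```

Emit:
drive_tool([
  [0,0,0.01,0,0.04],
  [0,0,0.03,0,0.04],
  [0,0,0.06,0,0.04],
  [0,0,0.1,0,0.04],
  [0,0,0.1,0,0.04],
])

```text
t: 17.35
ee_pos: [509.3, -390.0, 129.1]
ee_rot: [0.627, 3.07, -0.006]
contact_force: [1.1, -1.7, -5.7]
finger_gap: 45.8
gripper_force: 94.6
```

Emit:
drive_tool([
  [0,0,0.04,0,0.04],
  [0,0,0.076,0,0.04],
  [0,0,0.076,0,0.04],
  [0,0,0.076,0,0.04],
])

```text
t: 17.75
ee_pos: [506.3, -386.9, 198.6]
ee_rot: [-0.628, -3.077, -0.001]
contact_force: [0.2, 0.6, -8.1]
finger_gap: 45.9
gripper_force: 96.4
```

```bash
cat > held.py <<'E'
import sys
from h import *
name,tag=sys.argv[1:3]
v=cam("wrist"); s=bot.get_state(); save(v[0],f"pics/{tag}.png")
R=cv2.Rodrigues(np.array(s["ee_rot"]))[0]
print("t",s["t"],"tcp",np.round(s["ee_pos"],1),"F",np.round(s["contact_force"],1),"gap",s["finger_gap"])
for r in bot.cut_out("wrist",name)[:2]:
    P,_=cloud(v,r["mask"]); T=(P-s["ee_pos"])@R
    T=T[(abs(T[:,0])<70)&(abs(T[:,1])<70)&(T[:,2]<60)]
    if len(T)<50: continue
    hi=np.percentile(T[:,2],5); t=T[T[:,2]<hi+4]
    c,rad=cv2.minEnclosingCircle(t[:,:2].astype(np.float32))
    A=np.c_[t[:,:2],np.ones(len(t))]; pl=np.linalg.lstsq(A,t[:,2],rcond=None)[0]
    print(name,round(r["p"],2),"tool centre",np.round(c,1),"r",round(rad,1),"world off",(R@[c[0],c[1],0])[:2].round(1),"top tool z",np.median(t[:,2]).round(1),"tilt",pl[:2].round(3))
E
python3 held.py pulley pul2
```

```text
t 17.8 tcp [ 505.5 -386.3  197.4] F [-0.3  1.2 -7.4] gap 46.02003800774552
pulley 0.65 tool centre [-1.4 -6.9] r 30.9 world off [-1.4 -6.9] top tool z -15.1 tilt [0.006 0.002]
```

View pics/pul2.png

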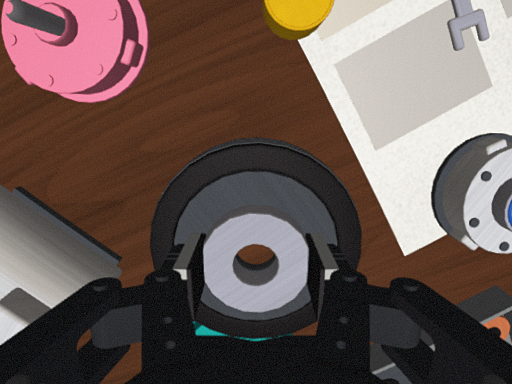

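The pulley is held level by its collar at (256,262), centred, with nothing dragged along.

Emit:
drive_tool([
  [0.02,0.038,0,0,0.04],
  [0.04,0.077,0,0,0.04],
  [0.06,0.115,0,0,0.04],
  [0.08,0.153,0,0,0.04],
  [0.1,0.192,0,0,0.04],
])

```text
t: 18.35
ee_pos: [605.9, -193.5, 197.2]
ee_rot: [-0.628, -3.074, 0.0]
contact_force: [0.7, -1.0, -5.8]
finger_gap: 45.5
gripper_force: 96.4
```

Emit:
drive_tool([
  [0.0202,0.03,0,0,0.04],
  [0.0202,0.03,0,0,0.04],
  [0.0202,0.03,-0.02,0,0.04],
  [0.0202,0.03,-0.04,0,0.04],
  [0.0202,0.03,-0.05,0,0.04],
])

```text
t: 18.85
ee_pos: [624.3, -164.9, 145.7]
ee_rot: [-0.627, -3.072, 0.0]
contact_force: [-1.5, 1.0, -7.2]
finger_gap: 45.5
gripper_force: 96.2
```

Emit:
drive_tool([
  [0,0,0,0,0.04],
  [0,0,0,0,0.04],
  [0,0,0,0,0.04],
])

```text
t: 19.15
ee_pos: [627.7, -165.9, 150.7]
ee_rot: [0.628, 3.076, -0.0]
contact_force: [1.0, -0.6, -6.1]
finger_gap: 46.1
gripper_force: 96.3
```

```bash
python3 held.py pulley pul3
```

```text
t 19.2 tcp [ 627.7 -165.8  150.8] F [-0.5  0.9 -6.4] gap 46.12861680831726
pulley 0.86 tool centre [-0.5 -0.2] r 25.3 world off [ 0.4 -0.4] top tool z -13.8 tilt [0.004 0.002]
```

View pics/pul3.png

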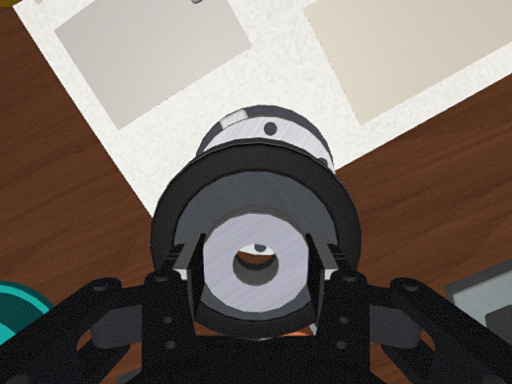

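The pulley is level, but I stopped 8 mm short in y (sum error); its centre is 0.5 mm from the TCP, so I correct and descend.

Emit:
drive_tool([
  [0,0.008,0,0,0.04],
  [0,0.008,0,0,0.04],
  [0,0.008,0,0,0.04],
  [0,0.008,-0.012,0,0.04],
  [0,0.008,-0.022,0,0.04],
])

```text
t: 19.75
ee_pos: [626.8, -157.6, 126.8]
ee_rot: [-0.629, -3.078, 0.0]
contact_force: [-0.5, -0.1, -6.7]
finger_gap: 46.2
gripper_force: 96.4
```

Emit:
drive_tool([
  [0,0,-0.006,0,0.04],
  [0,0,-0.012,0,0.04],
  [0,0,-0.018,0,0.04],
  [0,0,-0.024,0,0.04],
  [0,0,-0.03,0,0.04],
])

```text
t: 20.25
ee_pos: [627.1, -157.6, 97.4]
ee_rot: [0.628, 3.078, -0.0]
contact_force: [0.8, 0.2, -6.3]
finger_gap: 46.1
gripper_force: 96.4
```

Sliding freely on the shaft; 20 mm remaining.

Emit:
drive_tool([
  [0,0,-0.006,0,0.04],
  [0,0,-0.012,0,0.04],
  [0,0,-0.016,0,0.04],
  [0,0,-0.0195,0,0.04],
  [0,0,-0.0195,0,0.04],
])

```text
t: 20.75
ee_pos: [627.1, -157.6, 78.8]
ee_rot: [0.628, 3.078, 0.0]
contact_force: [-2.2, 1.4, -1.3]
finger_gap: 46.0
gripper_force: 96.8
```

Emit:
drive_tool([
  [0,0,0,0,0.06],
  [0,0,0,0,0.07],
  [0,0,0.001,0,0.07],
  [0,0,0.04,0,0.0854],
  [0,0,0.08,0,0.0854],
])

```text
t: 21.25
ee_pos: [626.3, -157.4, 158.5]
ee_rot: [-0.628, -3.076, 0.0]
contact_force: [2.1, -0.0, 0.4]
finger_gap: 85.3
gripper_force: 0.0
```

Emit:
drive_tool([
  [0,0.01,0.05,0,0.0854],
  [-0.02,0.04,0.09,0,0.0854],
  [-0.04,0.05,0.09,0,0.0854],
  [-0.04,0.05,0.09,0,0.0854],
])

```text
t: 21.65
ee_pos: [586.3, -105.4, 250.5]
ee_rot: [0.624, 3.077, 0.003]
contact_force: [-0.1, -0.1, 0.1]
finger_gap: 85.7
gripper_force: 0.0
```

```bash
python3 look.py seat2 pulley:54
```

```text
t 21.7 tcp [ 586.9 -106.7  249.5] yaxis [0.391 0.921] F [-1.   0.6 -0.1] gap 85.2
pulley pin 0.74 [223.4 221.5] at z 54.0 [ 627.4 -160.8   54. ]
pulley cut 0.86 top z 92.8 circ [ 627.7 -157.4] 25.0 box mid [ 627.1 -157.2] [46.9 46.6]
```

Emit:
drive_tool([
  [-0.023,0.042,0,0,0.0854],
  [-0.046,0.084,0,0,0.0854],
  [-0.069,0.126,0,0,0.0854],
  [-0.092,0.168,0,0,0.0854],
  [-0.115,0.21,0,0,0.0854],
])

```text
t: 22.3
ee_pos: [471.7, 103.3, 247.8]
ee_rot: [0.631, 3.078, -0.001]
contact_force: [0.6, 0.9, -0.4]
finger_gap: 85.4
gripper_force: 0.0
```

Emit:
drive_tool([
  [-0.023,0.042,-0.01,0,0.0854],
  [-0.046,0.084,-0.02,0,0.0854],
  [-0.069,0.126,-0.03,0,0.0854],
  [-0.091,0.165,-0.04,0,0.0854],
  [-0.091,0.165,-0.07,0,0.07],
])

```text
t: 22.8
ee_pos: [380.0, 274.5, 179.0]
ee_rot: [0.616, 3.079, 0.009]
contact_force: [0.9, -0.3, -1.0]
finger_gap: 73.2
gripper_force: 0.0
```

Emit:
drive_tool([
  [0,0,0,0,0.07],
  [0,0,0,0,0.07],
  [0,0,0,0,0.07],
])

```text
t: 23.1
ee_pos: [382.6, 266.6, 179.1]
ee_rot: [0.633, 3.076, 0.001]
contact_force: [0.4, 0.4, 0.3]
finger_gap: 70.0
gripper_force: 0.0
```

```bash
python3 look.py spa1 spacer:0; python3 held.py spacer spa1b
```

```text
t 23.15 tcp [382.5 266.9 179.3] yaxis [0.395 0.919] F [ 0.4 -0.   0.3] gap 70.2
spacer pin 0.84 [253.1 165.5] at z 0.0 [375.2 267.6   0. ]
spacer cut 0.73 top z 12.6 circ [377.8 266.8] 18.9 box mid [377.7 267.1] [35.5 35.1]
t 23.3 tcp [381.9 267.2 179.1] F [0.1 0.3 0.4] gap 70.16570237280938
```

View pics/spa1.png

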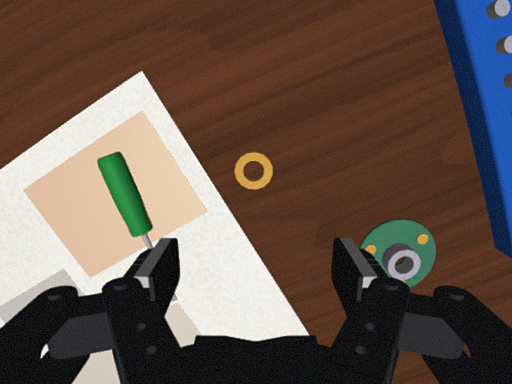

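The brass spacer lies at (254,171), free of neighbours; the hub plate is at (401,258).

Emit:
drive_tool([
  [-0.0045,0,-0.05,0,0.06],
  [-0.0045,0,-0.1,0,0.06],
  [-0.0045,0,-0.14,0,0.06],
  [-0.0045,0,-0.162,0,0.06],
  [-0.0045,0,-0.162,0,0.06],
])

```text
t: 23.85
ee_pos: [375.0, 266.1, 14.1]
ee_rot: [-0.628, -3.075, 0.006]
contact_force: [0.2, -0.5, 1.0]
finger_gap: 60.0
gripper_force: 0.0
```

Emit:
drive_tool([
  [0,0,0,0,0.05],
  [0,0,-0.005,0,0.05],
  [0,0,-0.01,0,0.05],
  [0,0,-0.0148,0,0.05],
  [0,0,-0.0148,0,0.05],
], squeeze=40)

```text
t: 24.35
ee_pos: [376.4, 267.4, 1.3]
ee_rot: [-0.628, -3.078, 0.0]
contact_force: [-0.7, -0.2, 0.1]
finger_gap: 50.3
gripper_force: 0.0
```

Emit:
drive_tool([
  [0,0,0,0,0.05],
  [0,0,0,0,0.025],
  [0,0,0,0,0.025],
  [0,0,0,0,0.025],
  [0,0,0,0,0.025],
])

```text
t: 24.85
ee_pos: [376.6, 267.6, 1.9]
ee_rot: [0.629, 3.078, 0.0]
contact_force: [-1.5, -1.0, 5.1]
finger_gap: 34.9
gripper_force: 39.5
```

Emit:
drive_tool([
  [0,0,0.02,0,0.025],
  [0,0,0.06,0,0.025],
  [0,0,0.1,0,0.025],
  [0,0,0.14,0,0.025],
  [0,0,0.18,0,0.025],
])

```text
t: 25.35
ee_pos: [376.2, 267.2, 183.2]
ee_rot: [0.628, 3.078, 0.0]
contact_force: [-0.2, 1.2, -1.1]
finger_gap: 34.7
gripper_force: 40.6
```

Emit:
drive_tool([
  [0.0295,-0.05,0,0,0.025],
  [0.0545,-0.091,0,0,0.025],
  [0.0795,-0.133,0,0,0.025],
  [0.1045,-0.175,0,0,0.025],
  [0.1295,-0.217,0,0,0.025],
])

```text
t: 25.85
ee_pos: [505.1, 51.0, 181.7]
ee_rot: [0.628, 3.078, 0.001]
contact_force: [0.9, 0.3, -0.5]
finger_gap: 34.8
gripper_force: 40.6
```

Emit:
drive_tool([
  [0.025,-0.042,0,0,0.025],
  [0.05,-0.084,0,0,0.025],
  [0.075,-0.126,0,0,0.025],
  [0.1,-0.168,0,0,0.025],
  [0.12,-0.2,0,0,0.025],
])

```text
t: 26.35
ee_pos: [625.1, -150.7, 181.4]
ee_rot: [0.631, 3.077, -0.002]
contact_force: [0.8, -0.2, -0.1]
finger_gap: 35.0
gripper_force: 40.6
```

Emit:
drive_tool([
  [0,0,0,0,0.025],
  [0,0,0,0,0.025],
  [0,0,0,0,0.025],
  [0,0,0,0,0.025],
])

```text
t: 26.75
ee_pos: [624.2, -145.3, 181.4]
ee_rot: [-0.625, -3.078, -0.002]
contact_force: [0.0, 0.5, -0.8]
finger_gap: 35.3
gripper_force: 40.6
```

```bash
python3 held.py spacer spa2
```

```text
t 26.8 tcp [ 624.4 -145.5  181.6] F [ 0.5  0.5 -0.9] gap 34.96938327535962
spacer 0.97 tool centre [-0.9  0.2] r 19.1 world off [ 0.9 -0.2] top tool z -10.4 tilt [ 0.003 -0.001]
```

View pics/spa2.png

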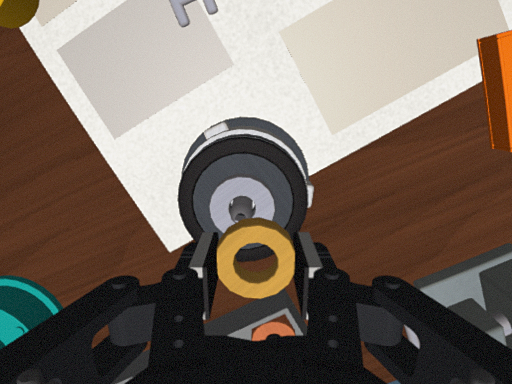

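The spacer is held level at (256,258); the seated pulley and shaft tip are at (241,205).

Emit:
drive_tool([
  [0.0005,-0.0077,-0.01,0,0.025],
  [0.0005,-0.0077,-0.03,0,0.025],
  [0.0005,-0.0077,-0.05,0,0.025],
  [0.0005,-0.0077,-0.05,0,0.025],
  [0.0005,-0.0077,-0.05,0,0.025],
])

```text
t: 27.35
ee_pos: [624.8, -155.2, 131.2]
ee_rot: [-0.628, -3.077, 0.001]
contact_force: [0.1, -0.1, -0.4]
finger_gap: 34.8
gripper_force: 40.6
```

```bash
python3 held.py spacer spa3; python3 -c "
from h import *
print(bot.get_state()['ee_pos'])"
```

```text
t 27.4 tcp [ 625.5 -155.3  132.1] F [ 0.5 -0.2 -0.4] gap 35.33776903452343
spacer 0.65 tool centre [-0.4 -0.4] r 19.1 world off [ 0.2 -0.6] top tool z -9.7 tilt [0.002 0.003]
[ 625.79837388 -155.30742454  132.4920471 ]
```

Emit:
drive_tool([
  [0,0,0,0,0.025],
  [0,0,0,0,0.025],
  [0,0,0,0,0.025],
])

```text
t: 27.75
ee_pos: [625.4, -154.9, 132.0]
ee_rot: [0.628, 3.077, 0.0]
contact_force: [-0.3, 0.3, -0.1]
finger_gap: 35.1
gripper_force: 40.6
```

Emit:
drive_tool([
  [0.0014,-0.0022,0,0,0.025],
  [0.0014,-0.0022,0,0,0.025],
  [0.0014,-0.0022,-0.008,0,0.025],
  [0.0014,-0.0022,-0.015,0,0.025],
  [0.0014,-0.0022,-0.021,0,0.025],
])

```text
t: 28.25
ee_pos: [626.0, -156.9, 109.3]
ee_rot: [-0.628, -3.077, -0.0]
contact_force: [-0.0, 0.9, 0.1]
finger_gap: 35.3
gripper_force: 40.6
```

Emit:
drive_tool([
  [0,0,-0.005,0,0.025],
  [0,0,-0.01,0,0.025],
  [0,0,-0.014,0,0.025],
  [0,0,-0.014,0,0.025],
])

```text
t: 28.65
ee_pos: [626.1, -157.0, 95.8]
ee_rot: [-0.628, -3.077, 0.0]
contact_force: [-0.6, -0.6, -1.0]
finger_gap: 35.1
gripper_force: 40.6
```

Emit:
drive_tool([
  [0,0,-0.001,0,0.025],
  [0,0,-0.002,0,0.025],
  [0,0,-0.0025,0,0.025],
  [0,0,-0.0025,0,0.025],
])

```text
t: 29.05
ee_pos: [626.6, -157.1, 94.1]
ee_rot: [0.628, 3.078, 0.0]
contact_force: [-0.0, 0.3, -0.7]
finger_gap: 35.6
gripper_force: 40.7
```

Emit:
drive_tool([
  [0,0,0,0,0.05],
  [0,0,0.0005,0,0.06],
  [0,0,0.001,0,0.06],
  [0,0,0.04,0,0.07],
  [0,0,0.08,0,0.0854],
])

```text
t: 29.55
ee_pos: [625.4, -156.8, 173.8]
ee_rot: [-0.628, -3.075, 0.0]
contact_force: [0.7, 0.4, 0.8]
finger_gap: 82.5
gripper_force: 0.0
```

Emit:
drive_tool([
  [0,0.01,0.05,0,0.0854],
  [-0.02,0.04,0.07,0,0.0854],
  [-0.04,0.05,0.07,0,0.0854],
  [-0.04,0.05,0.07,0,0.0854],
])

```text
t: 29.95
ee_pos: [585.1, -105.0, 245.0]
ee_rot: [-0.625, -3.079, -0.002]
contact_force: [-0.5, 0.4, 0.5]
finger_gap: 85.4
gripper_force: 0.0
```

```bash
python3 look.py seat3 spacer:92 pulley:54
```

```text
t 30.0 tcp [ 586.  -106.3  244.6] yaxis [0.391 0.92 ] F [-0.2 -0.3  1.2] gap 85.6
spacer pin 0.96 [223.7 236.5] at z 92.0 [ 626.9 -156.2   92. ]
spacer cut 0.9 top z 104.8 circ [ 627.9 -157.3] 18.9 box mid [ 627.4 -157.1] [34.7 35.5]
pulley pin 0.91 [223.2 223. ] at z 54.0 [ 625.6 -160.1   54. ]
pulley cut 0.75 top z 92.6 circ [ 627.6 -157.5] 25.1 box mid [ 627.2 -157.2] [48.  48.1]
```

Emit:
drive_tool([
  [-0.006,0.048,0,0,0.0854],
  [-0.012,0.096,0,0,0.0854],
  [-0.018,0.144,0,0,0.0854],
  [-0.024,0.192,0,0,0.0854],
  [-0.03,0.24,0,0,0.0854],
])

```text
t: 30.7
ee_pos: [556.7, 134.2, 243.7]
ee_rot: [0.63, 3.078, -0.001]
contact_force: [0.7, 0.8, 0.5]
finger_gap: 85.6
gripper_force: 0.0
```

Emit:
drive_tool([
  [-0.006,0.048,0,0,0.0854],
  [-0.012,0.096,0,0,0.0854],
  [-0.018,0.144,0,0,0.0854],
  [-0.024,0.192,0,0,0.0854],
  [-0.028,0.237,-0.01,0,0.07],
])

```text
t: 31.2
ee_pos: [529.3, 372.5, 234.7]
ee_rot: [0.628, 3.077, 0.003]
contact_force: [0.1, -0.1, 0.8]
finger_gap: 73.5
gripper_force: 0.0
```

Emit:
drive_tool([
  [0,0,-0.03,0,0.06],
  [0,0,-0.05,0,0.06],
  [0,0,-0.05,0,0.06],
  [0,0,-0.05,0,0.06],
  [0,0,-0.05,0,0.06],
])

```text
t: 31.7
ee_pos: [529.8, 369.9, 185.3]
ee_rot: [0.63, 3.076, 0.002]
contact_force: [0.9, -0.5, 0.4]
finger_gap: 60.3
gripper_force: 0.0
```

```bash
python3 look.py hub1 hub_plate:0; python3 - <<'E'
from h import *
v=cam("wrist"); P,_=cloud(v); s=bot.get_state(); print(s["ee_pos"])
m=(P[:,1]>418)&(P[:,2]>10)&(P[:,2]<150)&(abs(P[:,0]-528)<100); Q=P[m]
print(len(Q)); 
if len(Q): print(np.percentile(Q,[1,50,99],axis=0).round())
E
```

```text
t 31.75 tcp [529.7 370.  185.5] yaxis [0.393 0.92 ] F [-0.   0.4  0.3] gap 59.8
hub_plate pin 0.76 [255.3 167.6] at z 0.0 [526.5 371.7   0. ]
hub_plate cut 0.95 top z 24.6 circ [528.  372.1] 18.0 box mid [527.6 372.2] [33.6 33.6]
[529.06639255 370.05510472 185.03035751]
24379
[[431. 480.  16.]
 [498. 541.  36.]
 [566. 626.  48.]]
```

View pics/hub1.png

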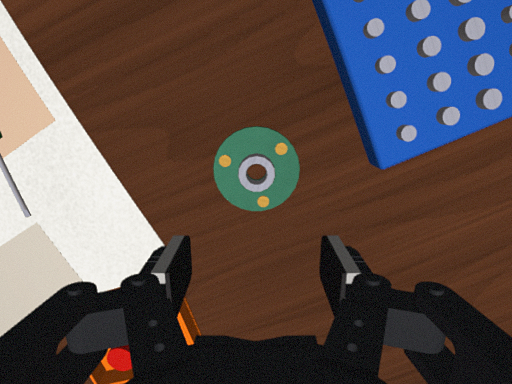

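The clutch plate, hub up, is at (256,172), clear of the rack (y ≥ 480). The red cap shows in the orange tray at (118,358).

Emit:
drive_tool([
  [-0.0014,0.002,-0.05,0,0.06],
  [-0.0014,0.002,-0.1,0,0.06],
  [-0.0014,0.002,-0.14,0,0.06],
  [-0.0014,0.002,-0.165,0,0.055],
  [-0.0014,0.002,-0.165,0,0.05],
])

```text
t: 32.4
ee_pos: [524.6, 370.2, 15.6]
ee_rot: [-0.627, -3.074, 0.008]
contact_force: [0.3, 0.6, 0.4]
finger_gap: 50.1
gripper_force: 0.0
```

Emit:
drive_tool([
  [0,0,0,0,0.05],
  [0,0,-0.004,0,0.05],
  [0,0,-0.008,0,0.05],
  [0,0,-0.012,0,0.05],
  [0,0,-0.012,0,0.05],
], squeeze=60)

```text
t: 32.9
ee_pos: [526.9, 371.8, 6.9]
ee_rot: [-0.628, -3.078, 0.0]
contact_force: [-0.2, -0.1, -0.1]
finger_gap: 50.3
gripper_force: 0.0
```

Emit:
drive_tool([
  [0,0,0,0,0.05],
  [0,0,0,0,0.025],
  [0,0,0,0,0.025],
  [0,0,0,0,0.025],
  [0,0,0,0,0.025],
])

```text
t: 33.4
ee_pos: [527.4, 372.1, 7.7]
ee_rot: [0.628, 3.078, 0.001]
contact_force: [-1.2, -1.3, 5.7]
finger_gap: 34.3
gripper_force: 59.3
```

Emit:
drive_tool([
  [0,0,0.02,0,0.025],
  [0,0,0.06,0,0.025],
  [0,0,0.1,0,0.025],
  [0,0,0.14,0,0.025],
  [0,0,0.18,0,0.025],
])

```text
t: 33.9
ee_pos: [526.6, 371.5, 188.1]
ee_rot: [-0.628, -3.078, 0.001]
contact_force: [0.4, 0.3, -0.9]
finger_gap: 34.2
gripper_force: 60.3
```

Emit:
drive_tool([
  [0.0085,-0.045,0,0,0.025],
  [0.017,-0.09,0,0,0.025],
  [0.0255,-0.135,0,0,0.025],
  [0.034,-0.18,0,0,0.025],
  [0.0425,-0.225,0,0,0.025],
])

```text
t: 34.4
ee_pos: [569.3, 145.0, 186.7]
ee_rot: [-0.628, -3.078, 0.001]
contact_force: [1.6, 0.0, -1.5]
finger_gap: 34.5
gripper_force: 60.3
```

Emit:
drive_tool([
  [0.0085,-0.045,0,0,0.025],
  [0.017,-0.09,0,0,0.025],
  [0.0255,-0.135,0,0,0.025],
  [0.034,-0.18,0,0,0.025],
  [0.0425,-0.225,0,0,0.025],
])

```text
t: 34.9
ee_pos: [611.8, -79.9, 186.6]
ee_rot: [-0.628, -3.078, 0.0]
contact_force: [1.2, 0.7, -1.4]
finger_gap: 34.2
gripper_force: 60.3
```

Emit:
drive_tool([
  [0.0085,-0.045,0,0,0.025],
  [0.015,-0.079,0,0,0.025],
  [0.015,-0.079,0,0,0.025],
  [0.015,-0.079,0,0,0.025],
  [0.015,-0.079,0,0,0.025],
])

```text
t: 35.4
ee_pos: [626.9, -155.3, 186.5]
ee_rot: [-0.625, -3.078, -0.002]
contact_force: [-0.2, 0.8, -2.1]
finger_gap: 33.9
gripper_force: 60.4
```

Emit:
drive_tool([
  [0,0,-0.02,0,0.025],
  [0,0,-0.04,0,0.025],
  [0,0,-0.04,0,0.025],
  [0,0,-0.04,0,0.025],
  [0,0,-0.04,0,0.025],
])

```text
t: 35.9
ee_pos: [628.0, -156.6, 148.2]
ee_rot: [0.627, 3.077, 0.0]
contact_force: [0.0, 0.6, -2.4]
finger_gap: 34.2
gripper_force: 60.4
```

```bash
python3 held.py hub_plate hub2;python3 held.py hub_plate hub3
```

```text
t 35.95 tcp [ 628.  -156.9  148.3] F [ 0.1  0.4 -2.6] gap 33.896771234837715
hub_plate 0.61 tool centre [7.9 0. ] r 30.7 world off [-7.2  3.1] top tool z -16.8 tilt [0.007 0.006]
t 36.05 tcp [ 627.8 -157.1  148.1] F [-0.  -0.1 -2.5] gap 34.10609691092732
hub_plate 0.66 tool centre [ 7.8 -0.1] r 30.7 world off [-7.2  3. ] top tool z -17.0 tilt [ 0.006 -0.005]
```

View pics/hub3.png

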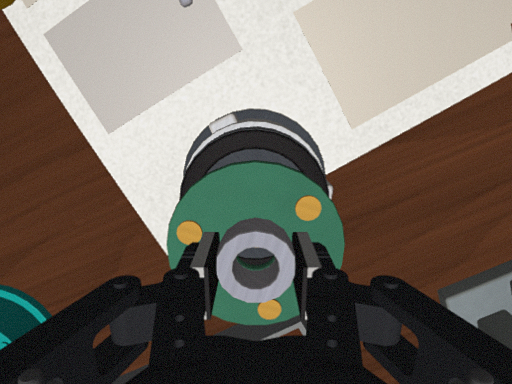

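The plate is held level, hub up, with its centre at (256,261), in line with the TCP; lowering it.

Emit:
drive_tool([
  [0,0,-0.01,0,0.025],
  [0,0,-0.02,0,0.025],
  [0,0,-0.024,0,0.025],
  [0,0,-0.028,0,0.025],
  [0,0,-0.031,0,0.025],
])

```text
t: 36.6
ee_pos: [627.0, -157.1, 115.4]
ee_rot: [-0.628, -3.078, 0.0]
contact_force: [0.2, -0.4, -2.5]
finger_gap: 33.8
gripper_force: 60.4
```

Emit:
drive_tool([
  [0,0,-0.001,0,0.025],
  [0,0,-0.002,0,0.025],
  [0,0,-0.003,0,0.025],
  [0,0,-0.0035,0,0.025],
])

```text
t: 37.0
ee_pos: [627.2, -157.1, 112.6]
ee_rot: [0.628, 3.078, 0.0]
contact_force: [1.1, 0.3, -2.6]
finger_gap: 33.9
gripper_force: 60.4
```

Emit:
drive_tool([
  [0,0,-0.0007,0,0.025],
  [0,0,-0.0014,0,0.025],
  [0,0,-0.0014,0,0.025],
])

```text
t: 37.3
ee_pos: [627.3, -157.1, 111.7]
ee_rot: [0.628, 3.078, 0.0]
contact_force: [-1.6, 0.2, 2.8]
finger_gap: 34.2
gripper_force: 60.9
```

Emit:
drive_tool([
  [0,0,0,0,0.05],
  [0,0,0.0005,0,0.06],
  [0,0,0.001,0,0.06],
  [0,0,0.04,0,0.06],
  [0,0,0.08,0,0.07],
])

```text
t: 37.8
ee_pos: [626.1, -156.9, 190.8]
ee_rot: [-0.628, -3.075, 0.0]
contact_force: [1.6, -0.1, 0.5]
finger_gap: 70.1
gripper_force: 0.0
```

Emit:
drive_tool([
  [0,0.01,0.05,0,0.0854],
  [-0.02,0.04,0.07,0,0.0854],
  [-0.04,0.05,0.07,0,0.0854],
  [-0.04,0.05,0.07,0,0.0854],
  [-0.04,0.05,0.07,0,0.0854],
])

```text
t: 38.3
ee_pos: [587.1, -107.2, 261.3]
ee_rot: [0.628, 3.078, -0.0]
contact_force: [0.2, -0.3, 0.3]
finger_gap: 85.8
gripper_force: 0.0
```

```bash
python3 look.py seat4 hub_plate:104 pulley:54; python3 - <<'E'
from h import *
v=cam("scene"); save(cv2.resize(v[0][90:330,60:400],None,fx=2.2,fy=2.2),"pics/end.png")
for n in("grease_tin","cap"):
    r=bot.cut_out("scene",n)[0]; P,_=cloud(v,r["mask"]); t=P[P[:,2]>np.percentile(P[:,2],95)-4]; print(n,((t.min(0)+t.max(0))/2).round())
E
```

```text
t 38.35 tcp [ 587.4 -107.7  261. ] yaxis [0.392 0.92 ] F [ 0.8 -0.1 -0.5] gap 85.6
hub_plate pin 0.85 [225.5 235.5] at z 104.0 [ 630.  -157.8  104. ]
hub_plate pin 0.26 [476.3 117.3] at z 104.0 [614.7 106.4 104. ]
hub_plate cut 0.97 top z 128.5 circ [ 627.6 -157.4] 18.1 box mid [ 627.4 -157. ] [33.9 33.7]
pulley pin 0.71 [49.1 56.7] at z 54.0 [ 393.1 -259.1   54. ]
pulley cut 0.9 top z 78.7 circ [ 625.4 -156.4] 52.2 box mid [ 617.9 -154.2] [82.  94.3]
grease_tin [ 474. -171.  211.]
cap [649. 168.  60.]
```

View pics/end.png

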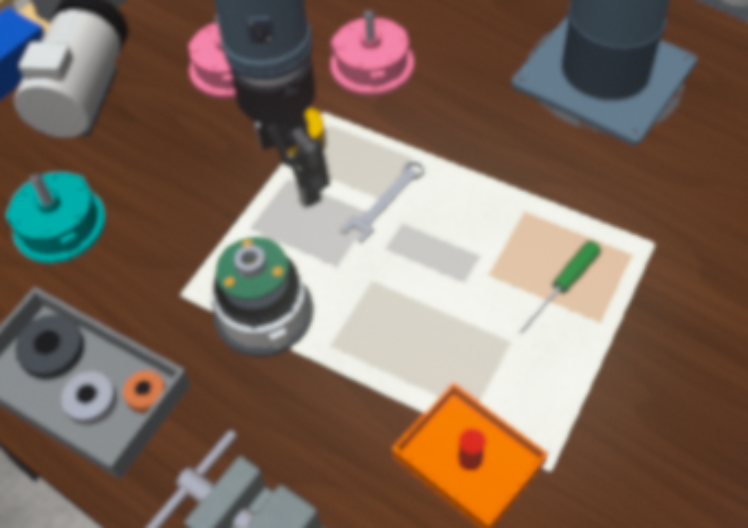

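The stack is fully seated (hub top about 128 mm, centred on the shaft) and the cap stands in the orange tray. The tin is partly hidden behind the gripper at (314,122), still in its place, so I hand in the job.

```bash
python3 -c "
from cell import bot
print(bot.job_done())"
```

```text
the job is handed in; nothing more can be done
None
```

The cap is in the orange tray, and the bearing, pulley, spacer and clutch plate are stacked in order on the shaft, seated and released; the tin was never touched, and the job was handed in at about 38 s of the 122 s.

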